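# Fill the iron centrepiece, turn it a quarter turn and hold it level

## Robot

A 6-joint arm with a two-finger parallel gripper is mounted at the origin on the work surface. World frame = base frame: x ahead of the robot, y to its left, z up, the work surface at z = 0. Lengths are in mm, angles in rad, forces in N, time in s.
With the tool pointing down it reaches from about 225 to 725 mm from the base axis. Payload 3.1 kg.
Tool frame: the origin (TCP) lies midway between the tips of the shut fingers; the grasp point (between the pads) lies 19 mm behind it; z points along the fingers, y is the line along which they close (so a half turn about z gives the same grasp; the last joint's range is limited). The gripper opens to 85 mm and grips with 20 to 120 N. Pads are 22 mm wide; open, the fingers measure 114 mm over their backs; the gripper's body (76 mm by 85 mm) begins 54 mm behind the grasp point. The pads swing forward as they close: fully open they stand 13 mm farther back than shut.
Start: joints at [-1.431, 0.048, 0.099, 1.622, 0, 1.443], TCP at [138.905, -506.283, 231.312] pointing down, gripper open.
Joint ranges: [-2.91, 2.91], [-0.99, 1.94], [-1.21, 1.42], [-2.12, 2.29], [-1.49, 1.47], [-3.14, 3.14]. Speed limits (rad/s): [2.79, 2.79, 3.14, 3.14, 3.14, 3.14].

## Interface

Orientations are given as a rotation vector (axis times angle).
In Python, from rig import monitor, optics, arm gives the robot as it stands. The module is installed in compiled form; this text tells all that it offers.
- The arm moves only by the tool arm_command, never from a script. Its argument "deltas" is text: rows parted by semicolons, each of 7 numbers parted by spaces: the turn, a rotation vector about the tool's x, y, z in degrees, then the shift along the tool's x, y, z in m, then the finger opening in m, from 0 to 0.0854. A call has 1 to 5 rows; each row shifts and turns the commanded pose from where the row before left it, along the tool's axes as they then stand; what a row does not reach is not made up. A row lasts 1/10 s, in which the tool goes at most 50 mm and 8.59 degrees, less where a joint would pass 70% of its speed; a pose out of reach is approached as far as the arm can. A call with a gripper value outside its range is refused whole. The fingers move at their own pace and stop on an object; the grip force is fixed at half the most. Time passes only in rows, so rows that do not move let the fingers close. It gives the time, the measured TCP pose, the force, the opening and the grip force at its end, in the units of the state.
- monitor.read_state(): the state, without advancing time (a new reading comes with each control period).
- optics.grab_frame(name): name is "side" or "top" or "wrist"; returns the picture (420x560x3 uint8, red, green, blue); there is no depth.
- optics.camera_info(name): a dict with "K" (3x3 intrinsics, pixels), "view" (4x4, takes a point from world to camera coordinates); the wrist camera has in their place "T_tool_cam" (4x4, takes a point from camera to tool coordinates, whose origin is the TCP and whose axes are the flange's). Camera axes: x right, y down, z forward; pixel columns grow to the right and rows downward; lengths in mm; the calibration is good to about 2 mm. The wrist camera is an equidistant fisheye: a pixel r from the principal point sees the ray r / f radians off the axis. A picture is of the moment at which its call begins: read the wrist's pose just before it. camera_info takes no time and is no camera call.
- arm.close_job(): hands the job in; it is judged then, once.
The state is a dict: "time_s": time; "q": joint angles; "qd": joint speeds; "effort": joint torques, N m; "eef_pos": TCP position; "ee_rot": TCP orientation; "force": force on the tool from outside, world axes, zero at the start; "moment": the same for the moment, N m; "finger_gap": finger opening in mm; "finger_force": force on a finger pad.
Only numpy, scipy, OpenCV 4.12 (cv2) and the standard library are available. Lean on these libraries where they do the work, as an engineer would, in place of code of your own. Each camera call takes 0.05 s, during which the arm holds its last target. There are 200 camera calls.

## Task

Drop the two small balls from the wooden block one by one into the two cups of the iron centrepiece, one in each, leaving the larger ball and the other ornaments alone. Then lift the centrepiece by its handle and turn it in the air a quarter turn, either way, until its length lies square across the marble board, always level so that the loose ball stays in the middle of the dish. Finish holding it still and level about 10 cm above the middle of the board, without putting it down or letting go, so the board can be wiped.

Things in the scene. Friction and masses are not known exactly. Their poses are not given: they have to be found in the camera images.
- dish: loose dark iron centrepiece, about 0.55 kg (varies): shallow dished plate (140 mm across, rim 24 mm up, flat only 20 mm across in the middle), a small cup on either side, an arched handle over it. 242 mm long (x), 148 mm wide (y). Origin under its middle at the feet; x through both cups, y along the arch (in plane x = 0), z up. Starts along the runner's length within 10 degrees
- dish_grip (a point): middle of the flat grip bar at the top of the handle arch: bar 12 mm thick (along the dish's x), 60 mm long (along y), 20 mm tall, its middle 118 mm above the dish's feet, right above the dish's middle; the iron legs of the arch are thin rods that go down from the bar's ends to the rim at y = -70 and +70 mm
- dish_seat (a point): where the centre of the loose ball is when it rests in the middle of the dish, 27 mm above the dish's feet
- dish_cup0 (a point): centre of the mouth of the cup at x = +98 mm of the dish, at rim level, 26 mm above the dish's feet. Cup 46 mm across outside, about 40 mm inside at the mouth, narrowing downwards, 15 mm deep; a 30 mm ball seated in it has its centre at this point, about
- dish_cup1 (a point): the same for the other cup, at x = -98 mm of the dish
- marble_center (a point): centre of the loose white ceramic ball, 30 mm diameter, 35 g, that lies in the middle of the dish from the start, under the handle, and is free to roll there
- ball0_center (a point): centre of a white ceramic ball, 30 mm diameter, 35 g, resting in one of the three holes of the block at the start; its centre is then about 24 mm above the table
- ball1_center (a point): centre of a second ball just like it (30 mm, 35 g), in another hole of the block
- bigball_center (a point): centre of a larger white ceramic ball, 44 mm diameter, 100 g, in the remaining hole of the block; too big for the cups, it stays in its hole. Which ball is in which hole varies
- block: light wooden block fixed to the table, 70 x 230 x 12 mm (x, y, z), with a row of three through square holes 19 mm across, at y = -75, 0 and +75 mm, in which the balls sit 2 to 4 mm deep. Origin at the middle of its underside
- runner: rectangular white marble board fixed to the table, 300 mm long (its x), 160 mm wide (its y), 10 mm thick, on which the centrepiece stands. Origin at the middle of its underside, at table height; its top is 10 mm higher
- candlestick: dark iron candlestick, 110 mm tall, foot 70 mm across, bystander beyond the work; origin under its foot
- jar: green glass jar with a wooden lid, 64 mm across, 85 mm tall, bystander; origin under its base
There are look-alikes about, which are no part of the job. What is shaped like the part that bears ball0_center but pink or red is not meant.

How it is judged (in metres and radians):
On the way, in this order (a step that is already met when the one before it is completed fails the run):
1. one small ball lies released in a cup (((distance between ball0_center and dish_cup0 below 0.01 m and contact force between ball0 and the fingers below 0.05 N) or (distance between ball0_center and dish_cup1 below 0.01 m and contact force between ball0 and the fingers below 0.05 N) or (distance between ball1_center and dish_cup0 below 0.01 m and contact force between ball1 and the fingers below 0.05 N) or (distance between ball1_center and dish_cup1 below 0.01 m and contact force between ball1 and the fingers below 0.05 N))), for 0.2 s.
2. both small balls lie released, one in each cup ((((distance between ball0_center and dish_cup0 below 0.01 m and contact force between ball0 and the fingers below 0.05 N) and (distance between ball1_center and dish_cup1 below 0.01 m and contact force between ball1 and the fingers below 0.05 N)) or ((distance between ball0_center and dish_cup1 below 0.01 m and contact force between ball0 and the fingers below 0.05 N) and (distance between ball1_center and dish_cup0 below 0.01 m and contact force between ball1 and the fingers below 0.05 N)))), for 0.2 s.
3. the centrepiece is lifted clear of the board (feet more than 20 mm above it) (height (world z) of dish above 0.03 m).
4. in the air, it lies square across the board (within 8 degrees) (angle between the x axis of dish and the y axis of runner, either way round below 0.14 rad and height (world z) of dish above 0.03 m), for 0.2 s.
At the end, for the whole second after the job is handed in: Held still in the air by the gripper: feet 60-150 mm above the board, middle within 60 mm of the board's, level within 0.10 rad, square across the board within 0.14 rad; loose ball within 15 mm of its seat; a small ball in each cup (within 10 mm); larger ball moved under 15 mm ((((distance between ball0_center and dish_cup0 below 0.01 m and contact force between ball0 and the fingers below 0.05 N) and (distance between ball1_center and dish_cup1 below 0.01 m and contact force between ball1 and the fingers below 0.05 N)) or ((distance between ball0_center and dish_cup1 below 0.01 m and contact force between ball0 and the fingers below 0.05 N) and (distance between ball1_center and dish_cup0 below 0.01 m and contact force between ball1 and the fingers below 0.05 N))) and angle between the x axis of dish and the y axis of runner, either way round below 0.14 rad and height (world z) of dish between 0.07 and 0.16 m and horizontal distance between dish and runner below 0.06 m and angle between dish's own z axis and vertical below 0.1 rad and distance between marble_center and dish_seat below 0.015 m and contact force between dish and the fingers above 1 N and linear speed of dish below 0.03 m/s and angular speed of dish below 0.15 rad/s and distance of bigball_center from where it was at the start of the episode below 0.015 m); the arm keeps its last pose, push and grip.
It fails at once if the centrepiece tips by more than 0.2 rad (11 degrees) (angle between dish's own z axis and vertical above 0.2 rad).
It fails at once if the loose ball strays more than 25 mm from its place in the middle of the dish (distance between marble_center and dish_seat above 0.025 m).
It fails at once if the larger ball is moved from its hole (15 mm) (distance of bigball_center from where it was at the start of the episode above 0.015 m).
It fails at once if the candlestick or jar is moved by more than 20 mm (distance of any of candlestick, jar from where it was at the start of the episode above 0.02 m).
It also fails if it takes over 72 s, if anything falls off the work surface, if the arm or the gripper's body presses on something with over 40 N, if the wrist force passes 120 N, or if a joint passes its speed limit or range.

## Working session

There is one attempt and no reset: what is moved stays moved. The work goes in short steps, Python scripts to look and compute and a tool call to move; the robot and the scene stay as the last step left them, time stands still between calls to the robot, and variables do not carry over. Pictures are saved under pics/ and viewed, at most 10 in all, crops included, and the job is handed in when it is done.

Besides the shell and the picture viewer there is one more tool, called after "Request:" as name(argument=value, ...) on one line, values as JSON. arm_command: Moves the arm, as the interface text tells. Its arguments: {"type":"object","properties":{"deltas":{"type":"string"}},"required":["deltas"]}

```bash
mkdir -p pics
python3 - <<'E'
from rig import monitor, optics, arm
import cv2,numpy as np
s=monitor.read_state();print(s['eef_pos'],s['ee_rot'],s['finger_gap'],s['force'])
for n in("top","side"):
    cv2.imwrite(f"pics/{n}0.png",optics.grab_frame(n)[:,:,::-1])
    i=optics.camera_info(n);print(n,np.round(i['K'],1).tolist(),np.round(i['view'],4).tolist())
E
```

```text
[ 138.83111361 -505.65893467  230.09691251] [-3.11107309e+00 -4.19068930e-01  3.36485949e-05] 85.27159804720692 [0.24999368 0.27551241 0.41137711]
top [[419.6, 0.0, 279.6], [0.0, 419.6, 207.1], [0.0, 0.0, 1.0]] [[-0.0062, -0.9999, -0.0155, 26.2655], [-0.9863, 0.0087, -0.1648, 549.5183], [0.165, 0.0143, -0.9862, 1207.6393], [0.0, 0.0, 0.0, 1.0]]
side [[488.8, 0.0, 274.3], [0.0, 488.8, 213.3], [0.0, 0.0, 1.0]] [[-0.7168, -0.6972, 0.0041, 391.1763], [-0.548, 0.5597, -0.6217, 370.3195], [0.4311, -0.4479, -0.7833, 986.8692], [0.0, 0.0, 0.0, 1.0]]
```

View pics/top0.png

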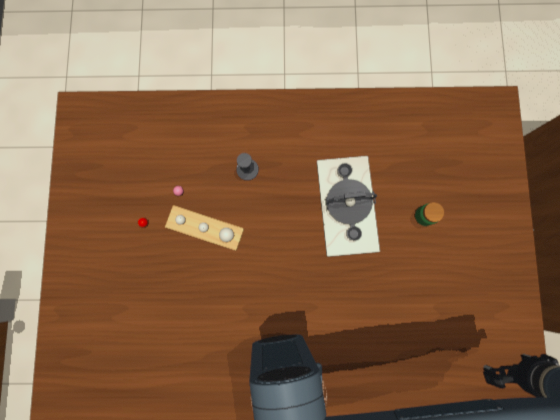

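View pics/side0.png

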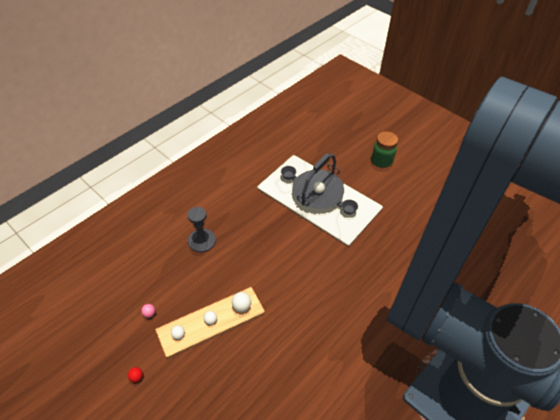

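The top view shows the block at about (204,227). It has small white balls at (180,219) and (203,227) and the big ball at (226,235). The pink ball at (178,190) and the red one at (143,222) are the look-alikes, so the two small white balls in the block holes are the ones meant. I'll confirm that with a crop.

```bash
cat > h.py <<'E'
from rig import monitor, optics, arm
import cv2,numpy as np
from scipy.spatial.transform import Rotation as R
def ray(n,u,v):
    i=optics.camera_info(n);K=np.array(i['K']);V=np.array(i['view'])
    d=V[:3,:3].T@np.linalg.solve(K,[u,v,1.]);return -V[:3,:3].T@V[:3,3],d
def atz(n,u,v,z):
    o,d=ray(n,u,v);return o+d*(z-o[2])/d[2]
def tri(a,b):
    A=np.zeros((3,3));c=np.zeros(3)
    for n,p in(("top",a),("side",b)):
        o,d=ray(n,*p);d/=np.linalg.norm(d);P=np.eye(3)-np.outer(d,d);A+=P;c+=P@o
    return np.linalg.solve(A,c)
E
python3 - <<'E'
from h import *
t=cv2.imread("pics/top0.png");s=cv2.imread("pics/side0.png")
r=lambda im,x,y,w,h,k:cv2.resize(im[y:y+h,x:x+w],None,fx=k,fy=k,interpolation=cv2.INTER_CUBIC)
a=np.hstack([r(t,160,195,90,65,4),r(t,310,150,75,110,4)[:260]]) 
c=np.hstack([np.vstack([r(t,160,195,90,60,4),r(s,150,280,120,80,3)]),r(t,310,150,80,120,4)])
print(c.shape) if 0 else None
cv2.imwrite("pics/c1.png",c);print(c.shape)
E
```

```text
(480, 680, 3)
```

View pics/c1.png

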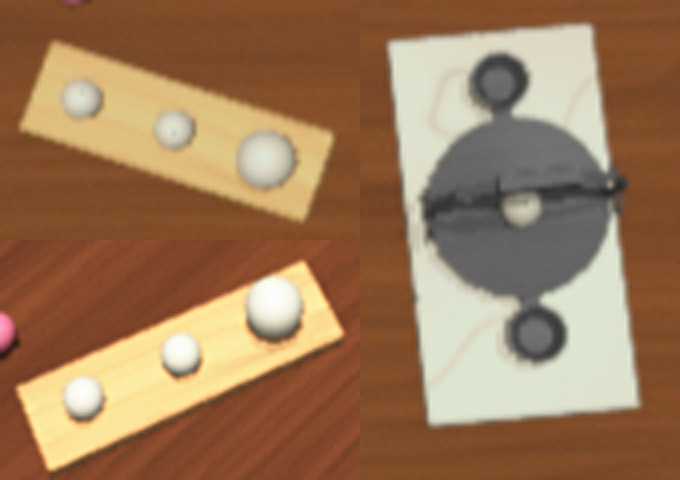

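The crop shows two equal small white balls at (82,98) and (174,129), and a clearly larger one at (266,159). The cups are at crop pixels (498,82) and (536,333), and the arch bar lies along y.

Run:
```python
from h import *
np.set_printoptions(precision=1,suppress=True)
T=lambda x,y:((x+.5)/4-.5+160,(y+.5)/4-.5+195)
S=lambda x,y:((x+.5)/3-.5+150,(y-240+.5)/3-.5+280)
U=lambda x,y:((x+.5)/4-.5+310-90,(y+.5)/4-.5+150)
for n,a,b,z in(("b0",(82,98),(84,398),24),("b1",(174,129),(181,354),24),("big",(266,159),(274,307),32)):
    print(n,tri(T(*a),S(*b)),atz("top",*T(*a),z),atz("side",*S(*b),z))
bl=[(52,42),(333,134),(304,221),(21,130)];c=[atz("top",*T(*p),12) for p in bl];print("block",np.mean(c,0))
d=(c[1]+c[2]-c[0]-c[3]);print("block ydir deg",np.degrees(np.arctan2(d[1],d[0])))
c=[atz("top",*U(*p),10) for p in[(390,42),(591,24),(638,406),(430,424)]];print("board",np.mean(c,0))
d=c[0]+c[1]-c[2]-c[3];print("board x deg",np.degrees(np.arctan2(d[1],d[0])))
k=[atz("top",*U(*p),36) for p in[(498,82),(536,333)]];print("cups",k,np.mean(k,0))
d=k[0]-k[1];print("dish x deg",np.degrees(np.arctan2(d[1],d[0])),np.linalg.norm(d))
s=monitor.read_state();print(R.from_rotvec(s['ee_rot']).as_matrix())
i=optics.camera_info("wrist");print({k:np.round(v,2).tolist() if hasattr(v,'__len__') and not isinstance(v,str) else v for k,v in i.items()})
```

```text
b0 [519.1 325.4  20.5] [518.9 324.7  24. ] [517.1 325.8  24. ]
b1 [494.7 254.5  21.6] [494.6 254.1  24. ] [493.5 255.   24. ]
big [470.7 183.3  29.3] [470.5 182.9  32. ] [469.5 184.1  32. ]
block [494.3 254.4  12. ]
block ydir deg -108.31410094482972
board [ 561.2 -186.1   10. ]
board x deg 4.515811177397876
cups [array([ 663.8, -175.2,   36. ]), array([ 471.6, -197.3,   36. ])] [ 567.7 -186.2   36. ]
dish x deg 6.565825292400182 193.4073062589592
[[ 1.   0.3 -0. ]
 [ 0.3 -1.   0. ]
 [ 0.  -0.  -1. ]]
{'K': [[325.19, 0.0, 284.66], [0.0, 325.19, 210.51], [0.0, 0.0, 1.0]], 'T_tool_cam': [[0.0, -0.95, -0.32, 83.04], [1.0, 0.0, -0.0, -0.44], [0.0, -0.32, 0.95, -143.08], [0.0, 0.0, 0.0, 1.0]]}
```

Request:
arm_command(deltas="0 0 0 0.0292 -0.0351 0 0.06;0 0 0 0.0292 -0.0351 0 0.06;0 0 0 0.0292 -0.0351 0 0.06;0 0 0 0.0292 -0.0351 0 0.06;0 0 0 0.0292 -0.0351 0 0.06")

```text
time_s: 0.6
eef_pos: [233.5, -296.5, 230.7]
ee_rot: [-3.113, -0.418, -0.0]
force: [1.0, 0.3, 0.0]
finger_gap: 60.2
finger_force: 0.0
```

Request:
arm_command(deltas="0 0 0 0.0292 -0.0351 0 0.06;0 0 0 0.0292 -0.0351 0 0.06;0 0 0 0.0292 -0.0351 0 0.06;0 0 0 0.0292 -0.0351 0 0.06;0 0 0 0.0292 -0.0351 0 0.06")

```text
time_s: 1.1
eef_pos: [327.8, -88.7, 231.0]
ee_rot: [3.113, 0.419, 0.001]
force: [1.0, -0.8, 0.7]
finger_gap: 60.3
finger_force: 0.0
```

Request:
arm_command(deltas="0 0 0 0.0292 -0.0351 0 0.06;0 0 0 0.0292 -0.0351 0 0.06;0 0 0 0.0292 -0.0351 0 0.06;0 0 0 0.0292 -0.0351 0 0.06;0 0 0 0.0292 -0.0351 0 0.06")

```text
time_s: 1.6
eef_pos: [422.1, 119.4, 230.9]
ee_rot: [3.113, 0.421, -0.0]
force: [1.6, -0.9, -0.1]
finger_gap: 59.7
finger_force: 0.0
```

Request:
arm_command(deltas="0 0 0 0.0292 -0.0351 0 0.06;0 0 0 0.0292 -0.0351 0 0.06;0 0 0 0.0292 -0.0351 0 0.06;0 0 0 0.0292 -0.0351 0 0.06;0 0 0 0.0292 -0.0351 0 0.06")

```text
time_s: 2.1
eef_pos: [529.2, 278.8, 232.1]
ee_rot: [-3.051, -0.54, 0.015]
force: [-0.7, 0.4, 0.3]
finger_gap: 60.0
finger_force: 0.0
```

Request:
arm_command(deltas="0 0 -8.05 0 0 0.01 0.06;0 0 -8.05 0 0 0.01 0.06;0 0 -8.05 0 0 0.01 0.06;0 0 -8.05 0 0 0.01 0.06;0 0 -8.05 0 0 0.01 0.06")

```text
time_s: 2.6
eef_pos: [527.7, 279.5, 181.8]
ee_rot: [-2.676, -1.563, -0.009]
force: [0.2, 0.2, 0.2]
finger_gap: 60.1
finger_force: 0.0
```

Request:
arm_command(deltas="0 0 -8.05 0 0 0.01 0.06;0 0 -8.05 0 0 0.01 0.06;0 0 0 0 0 0 0.06;0 0 0 0 0 0 0.06")

```text
time_s: 3.0
eef_pos: [527.3, 280.3, 162.5]
ee_rot: [-2.44, -1.912, -0.018]
force: [-0.7, -0.1, 0.2]
finger_gap: 59.9
finger_force: 0.0
```

```bash
cat >> h.py <<'E'
def pose():
    s=monitor.read_state();M=R.from_rotvec(s['ee_rot']).as_matrix();return np.array(s['eef_pos']),M,s
def go(x,y,z,psi):
    p,M,s=pose();c=np.radians(psi);T=np.array([[np.cos(c),np.sin(c),0],[np.sin(c),-np.cos(c),0],[0,0,-1]])
    rv=np.degrees(R.from_matrix(M.T@T).as_rotvec());d=np.array([x,y,z])-p
    print("t",round(s['time_s'],2),"q",np.round(s['q'],2),"rot",np.round(rv,2),"shift now-frame",np.round(M.T@d,1),"target-frame",np.round(T.T@d,1))
def wpix(X,p,M):
    i=optics.camera_info("wrist");A=np.array(i['T_tool_cam']);K=np.array(i['K'])
    c=A[:3,:3].T@(M.T@(np.array(X)-p)-A[:3,3]);t=np.arctan2(np.hypot(c[0],c[1]),c[2]);n=np.hypot(c[0],c[1])
    return K[0,2]+K[0,0]*t*c[0]/n,K[1,2]+K[1,1]*t*c[1]/n
def watz(u,v,z,p,M):
    i=optics.camera_info("wrist");A=np.array(i['T_tool_cam']);K=np.array(i['K'])
    a=np.array([(u-K[0,2])/K[0,0],(v-K[1,2])/K[1,1]]);t=np.linalg.norm(a)
    d=M@A[:3,:3]@np.r_[a/t*np.sin(t),np.cos(t)];o=p+M@A[:3,3];return o+d*(z-o[2])/d[2]
E
python3 - <<'E'
from h import *
go(518,325.5,80,71.7)
p,M,s=pose();im=np.ascontiguousarray(optics.grab_frame("wrist")[:,:,::-1])
for X in([518,325.5,24],[494,254.5,24]):
    u=wpix(X,p,M);print(u);cv2.circle(im,(int(u[0]),int(u[1])),3,(0,0,255),1)
cv2.imwrite("pics/w1.png",im)
E
```

```text
t 3.0 q [0.35 0.23 0.16 1.51 0.04 2.17] rot [-1.55 -1.94  4.48] shift now-frame [ 38.8 -17.7  84.4] target-frame [ 40.  -23.1  82.5]
(np.float64(266.75651567753715), np.float64(156.75950040839462))
(np.float64(261.0817121280965), np.float64(236.08270819508058))
```

View pics/w1.png

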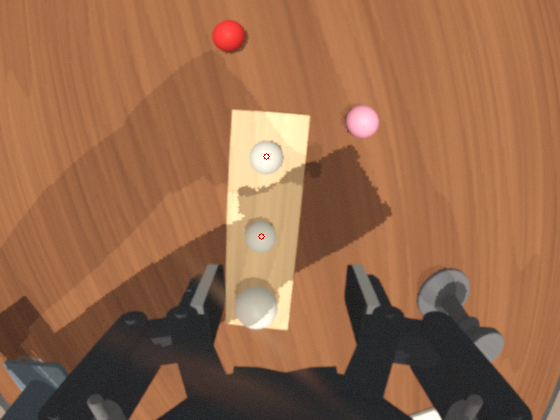

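The wrist view shows the small balls at (266,157) and (261,236), right where my estimates project. I'll correct the pose and descend.

Request:
arm_command(deltas="-1.55 -1.94 4.48 0 0 0 0.06;0 0 0 0.02 -0.0115 0.03 0.06;0 0 0 0.02 -0.0115 0.03 0.06;0 0 0 0 0 0.02 0.06;0 0 0 0 0 0 0.06")

```text
time_s: 3.55
eef_pos: [515.9, 325.1, 79.6]
ee_rot: [-2.543, -1.843, 0.008]
force: [-1.1, -1.0, 0.2]
finger_gap: 59.6
finger_force: 0.0
```

```bash
python3 -c "
from h import *
go(518,325.5,15.5,71.7)"
```

```text
t 3.55 q [ 0.45  0.29  0.07  1.36 -0.    2.34] rot [-0.21  0.21  0.15] shift now-frame [ 1.2  2.1 64.1] target-frame [ 1.   1.9 64.1]
```

Request:
arm_command(deltas="0 0 0 0.001 0.002 0.025 0.06;0 0 0 0 0 0.025 0.06;0 0 0 0 0 0.014 0.06;0 0 0 0 0 0 0.06;0 0 0 0 0 0 0.025")

```text
time_s: 4.05
eef_pos: [521.5, 326.1, 20.4]
ee_rot: [2.544, 1.842, 0.005]
force: [0.7, -0.0, -0.2]
finger_gap: 46.9
finger_force: 0.0
```

Request:
arm_command(deltas="0 0 0 0 0 0 0.02;0 0 0 0 0 0 0.02;0 0 0 0 0 0 0.02")

```text
time_s: 4.35
eef_pos: [519.7, 327.6, 22.2]
ee_rot: [-2.54, -1.843, -0.004]
force: [-6.4, 0.5, 6.4]
finger_gap: 25.6
finger_force: 58.6
```

Request:
arm_command(deltas="0 0 0 0 0 0 0.06;0 0 0 0 0 0 0.06;0 0 0 0 0 0 0.06;0 0 0 0 0 0 0.06")

```text
time_s: 4.75
eef_pos: [521.1, 325.9, 19.3]
ee_rot: [2.543, 1.843, 0.003]
force: [0.6, 0.5, 0.6]
finger_gap: 60.0
finger_force: 0.0
```

Run:
```python
from h import *
go(518,325.5,13,71.7);p,M,s=pose();print(p,s['force'],s['finger_gap'])
im=np.ascontiguousarray(optics.grab_frame("wrist")[:,:,::-1])
u=wpix([518,325.5,24],p,M);print(u);cv2.circle(im,(int(u[0]),int(u[1])),2,(0,0,255),-1)
cv2.imwrite("pics/w2.png",im[160:420,130:430])
```

```text
t 4.75 q [ 0.45  0.33 -0.    1.24 -0.    2.34] rot [ 0.1  -0.07  0.15] shift now-frame [-1.4 -2.9  6.3] target-frame [-1.4 -2.8  6.3]
[521.13516346 325.93334274  19.30304368] [0.60063747 0.49861334 0.56459884] 60.005951705458585
(np.float64(280.07063704213084), np.float64(282.61573252407294))
```

View pics/w2.png

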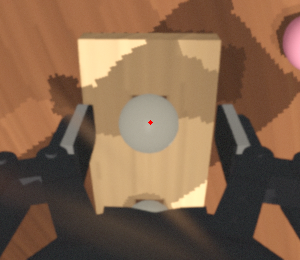

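The ball is undisturbed at crop (149,125). I'll go 5 mm lower and regrip.

Request:
arm_command(deltas="0 0 0 -0.001 -0.0028 0.005 0.06;0 0 0 0 0 0 0.06;0 0 0 0 0 0 0.06")

```text
time_s: 5.1
eef_pos: [517.3, 325.7, 13.5]
ee_rot: [2.544, 1.844, 0.001]
force: [0.2, -0.6, -0.0]
finger_gap: 60.1
finger_force: 0.0
```

Request:
arm_command(deltas="0 0 0 0 0 0 0.02;0 0 0 0 0 0 0.02;0 0 0 0 0 0 0.02;0 0 0 0 0 0 0.02")

```text
time_s: 5.5
eef_pos: [518.0, 326.0, 14.5]
ee_rot: [2.543, 1.843, 0.003]
force: [-0.8, 0.2, 0.9]
finger_gap: 26.8
finger_force: 58.9
```

Request:
arm_command(deltas="0 0 0 0 0 -0.01 0.02;0 0 0 0 0 -0.03 0.02;0 0 0 0 0 -0.04 0.02;0 0 0 0 0 -0.04 0.02;0 0 0 0 0 -0.03 0.02")

```text
time_s: 6.0
eef_pos: [518.3, 326.2, 168.0]
ee_rot: [2.543, 1.843, 0.008]
force: [0.9, 1.0, 0.2]
finger_gap: 26.8
finger_force: 59.1
```

Run:
```python
from h import *
go(470.6,-197.4,150,71.7);p,M,s=pose();print(p,s['force'],s['finger_gap'],s['finger_force'])
im=np.ascontiguousarray(optics.grab_frame("wrist")[:,:,::-1])
t=optics.grab_frame("side")[:,:,::-1]
a=cv2.resize(t[180:380,100:300],(480,480));b=im[200:420,150:420]
c=np.zeros((480,760,3),np.uint8);c[:,:480]=a;c[:220,480:750]=b
cv2.imwrite("pics/w3.png",c)
```

```text
t 6.0 q [ 0.45  0.27  0.22  1.52 -0.    2.34] rot [ 0.22 -0.21  0.17] shift now-frame [-512.5  117.6   16.5] target-frame [-512.1  119.1   18. ]
[518.29894142 326.22817808 167.97385893] [0.90156966 0.96074351 0.17312426] 26.762840792085218 59.07285511493683
```

View pics/w3.png

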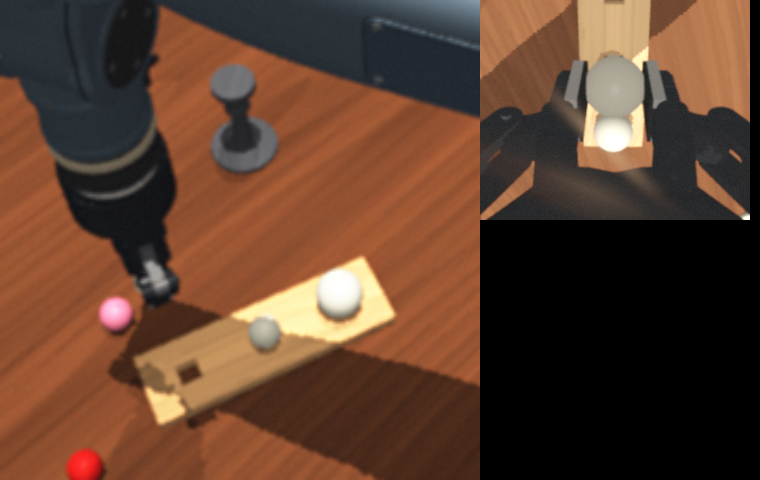

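The ball is held between the pads and its hole at the crop's (188,373) is empty. I'll carry it to the near cup.

Request:
arm_command(deltas="0 0 0 -0.03 0.007 0 0.02;0 0 0 -0.0394 0.00915 0 0.02;0 0 0 -0.0394 0.00915 0 0.02;0 0 0 -0.0394 0.00915 0 0.02;0 0 0 -0.0394 0.00915 0 0.02")

```text
time_s: 6.6
eef_pos: [499.8, 132.5, 163.3]
ee_rot: [-2.543, -1.844, -0.001]
force: [0.8, -0.1, -0.6]
finger_gap: 26.8
finger_force: 59.1
```

Request:
arm_command(deltas="0 0 0 -0.0394 0.00915 0 0.02;0 0 0 -0.0394 0.00915 0 0.02;0 0 0 -0.0394 0.00915 0 0.02;0 0 0 -0.0394 0.00915 0 0.02;0 0 0 -0.0394 0.00915 0 0.02")

```text
time_s: 7.1
eef_pos: [482.0, -68.9, 163.3]
ee_rot: [-2.543, -1.844, -0.002]
force: [1.6, 0.1, -0.2]
finger_gap: 26.8
finger_force: 59.1
```

Request:
arm_command(deltas="0 0 0 -0.0394 0.00915 0 0.02;0 0 0 -0.0394 0.00915 0 0.02;0 0 0 -0.03 0.007 0 0.02;0 0 0 -0.02 0.0045 0 0.02;0 0 0 0 0 0 0.02")

```text
time_s: 7.6
eef_pos: [470.2, -201.5, 163.0]
ee_rot: [-2.547, -1.838, -0.001]
force: [0.6, 0.9, 0.5]
finger_gap: 26.4
finger_force: 59.1
```

Run:
```python
from h import *
go(470.6,-197.4,55,71.7);p,M,s=pose();print(p,s['finger_gap'])
im=np.ascontiguousarray(optics.grab_frame("wrist")[:,:,::-1])
X=watz(285,285,p[2]+9.5,p,M);print("ball in tool",M.T@(X-p))
for X in([663.8,-175.2,36],[471.6,-197.3,36],[567.7,-186.2,128]):
    u=wpix(X,p,M);print(u);cv2.circle(im,(int(u[0]),int(u[1])),2,(0,0,255),-1)
cv2.imwrite("pics/w4.png",im)
```

```text
t 7.6 q [-0.54  0.01 -0.08  1.49  0.    1.36] rot [ 0.01 -0.03 -0.07] shift now-frame [  3.9  -0.9 108. ] target-frame [  4.   -0.9 108. ]
[ 470.21338616 -201.48211638  162.96051572] 26.40881762082297
ball in tool [ 0.21350696 -0.4046833  -9.49999949]
(np.float64(475.63801105626453), np.float64(113.56671564819554))
(np.float64(285.1938117926662), np.float64(196.30910801303563))
(np.float64(431.66456788485135), np.float64(175.31246812584294))
```

View pics/w4.png

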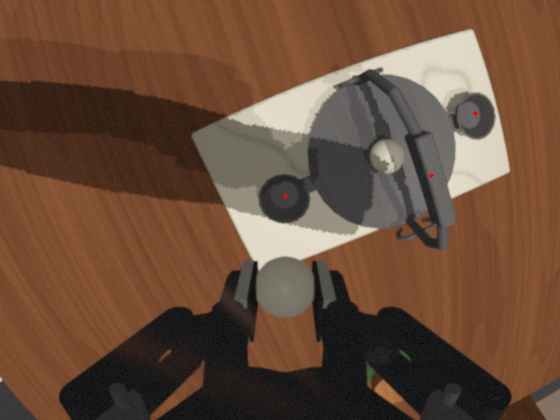

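The wrist view shows the ball held at (285,287), the near cup at about (284,198), the far cup at about (473,116) and the bar's middle at about (434,178). All agree with prediction within 2–3 px.

Run:
```python
from h import *
np.set_printoptions(precision=1,suppress=True)
p,M,s=pose();a=watz(284,198.3,36,p,M);b=watz(473,116,36,p,M)
print(a,b,(a+b)/2,np.linalg.norm(b-a),np.degrees(np.arctan2(*(b-a)[1::-1])),watz(434.5,178,138,p,M))
im=cv2.imread("pics/w4.png");g=cv2.cvtColor(im,cv2.COLOR_BGR2GRAY)
c=cv2.HoughCircles(cv2.GaussianBlur(g,(3,3),0),cv2.HOUGH_GRADIENT,1.2,30,param1=80,param2=22,minRadius=18,maxRadius=30)
print(c)
```

```text
[ 470.2 -196.9   36. ] [ 660.5 -174.7   36. ] [ 565.3 -185.8   36. ] 191.55544405639705 6.654790414116525 [ 565.3 -182.9  138. ]
[[[283.8 196.2  26.2]
  [473.4 117.   21.2]
  [285.  286.2  29.3]
  [389.4 372.6  23.8]
  [388.2 156.6  18.7]]]
```

Request:
arm_command(deltas="0 0 0 0.004 -0.001 0.03 0.02;0 0 0 0 0 0.035 0.02;0 0 0 0 0 0.03 0.02;0 0 0 0 0 0.02 0.02;0 0 0 0 0 0 0.02")

```text
time_s: 8.15
eef_pos: [468.4, -191.7, 44.6]
ee_rot: [-2.536, -1.841, 0.003]
force: [-0.5, -0.3, -0.5]
finger_gap: 27.0
finger_force: 59.1
```

```bash
python3 -c "
from h import *
go(470.3,-197,38,71.7)"
```

```text
t 8.15 q [-0.52  0.05 -0.27  1.26  0.    1.36] rot [-0.42 -0.19  0.26] shift now-frame [-4.4  3.5  6.6] target-frame [-4.4  3.5  6.6]
```

Request:
arm_command(deltas="0 0 0 0 0 0 0.02;0 0 0 0 0 0 0.02")

```text
time_s: 8.35
eef_pos: [472.8, -195.1, 50.6]
ee_rot: [2.541, 1.843, 0.005]
force: [-0.0, -1.7, 0.2]
finger_gap: 26.8
finger_force: 59.1
```

```bash
python3 -c "
from h import *
go(470.3,-197,38,71.7)"
```

```text
t 8.35 q [-0.52  0.05 -0.26  1.26  0.    1.36] rot [ 0.24 -0.03  0.21] shift now-frame [-2.6 -1.8 12.5] target-frame [-2.6 -1.7 12.6]
```

Request:
arm_command(deltas="0 0 0 0 0 0 0.02")

```text
time_s: 8.45
eef_pos: [472.9, -195.5, 50.8]
ee_rot: [2.541, 1.842, 0.005]
force: [-0.2, 0.4, 0.8]
finger_gap: 26.6
finger_force: 59.1
```

Request:
arm_command(deltas="0 0 0 0 0 0 0.02")

```text
time_s: 8.55
eef_pos: [472.5, -195.5, 50.3]
ee_rot: [2.541, 1.842, 0.004]
force: [-0.7, -0.5, -0.4]
finger_gap: 26.7
finger_force: 59.1
```

Request:
arm_command(deltas="0 0 0 0 0 0 0.02")

```text
time_s: 8.65
eef_pos: [472.1, -195.3, 49.6]
ee_rot: [2.542, 1.843, 0.003]
force: [-0.4, -0.0, 0.1]
finger_gap: 26.6
finger_force: 59.1
```

Request:
arm_command(deltas="0 0 0 0 0 0 0.02")

```text
time_s: 8.75
eef_pos: [471.7, -195.2, 49.2]
ee_rot: [2.543, 1.843, 0.003]
force: [0.1, -0.3, -0.2]
finger_gap: 26.5
finger_force: 59.1
```

Request:
arm_command(deltas="0 0 0 -0.0015 -0.0005 0.005 0.02;0 0 0 0 0 0.005 0.02;0 0 0 0 0 0 0.02;0 0 0 0 0 0 0.02;0 0 0 0 0 0 0.02")

```text
time_s: 9.25
eef_pos: [470.3, -196.1, 38.5]
ee_rot: [-2.543, -1.843, -0.002]
force: [0.4, 0.7, -0.2]
finger_gap: 27.1
finger_force: 59.2
```

Request:
arm_command(deltas="0 0 0 0 0 0 0.02;0 0 0 0 0 0 0.02;0 0 0 0 0 0 0.02;0 0 0 0 0 0 0.02;0 0 0 0 0 0 0.02")

```text
time_s: 9.75
eef_pos: [470.6, -196.2, 38.8]
ee_rot: [2.543, 1.843, 0.002]
force: [0.1, -0.4, -0.5]
finger_gap: 26.6
finger_force: 59.2
```

Run:
```python
from h import *
go(470.3,-197,38,71.7);p,M,s=pose();print(p)
im=np.ascontiguousarray(optics.grab_frame("wrist")[:,:,::-1])
cv2.imwrite("pics/w5.png",cv2.resize(im[180:380,180:400],None,fx=2.5,fy=2.5))
```

```text
t 9.75 q [-0.53  0.06 -0.28  1.24  0.    1.36] rot [ 0.07 -0.06  0.17] shift now-frame [-0.8 -0.   0.8] target-frame [-0.8 -0.   0.8]
[ 470.58184852 -196.23044834   38.76127497]
```

View pics/w5.png

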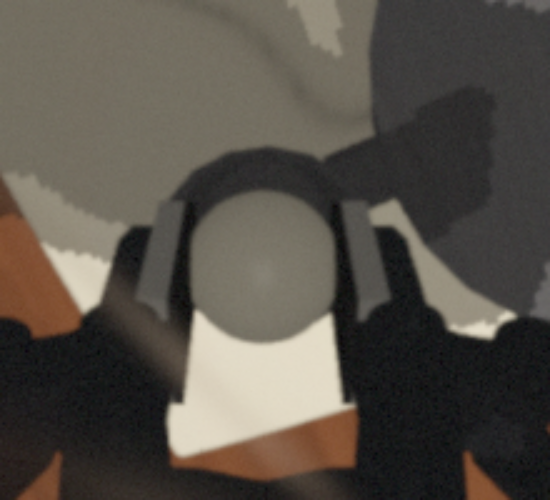

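Run:
```python
from h import *
p,M,s=pose()
print(M.T@(watz(286,239.2,36,p,M)-p), M.T@(watz(180+263/2.5,180+266/2.5,p[2]+9.5,p,M)-p))
```

```text
[18.9672639   0.07859831  2.75073671] [-0.58667176 -0.3062138  -9.50096462]
```

Request:
arm_command(deltas="0 0 0 -0.002 0 0 0.02;0 0 0 0 0 0 0.02;0 0 0 0 0 0 0.02;0 0 0 0 0 0 0.02;0 0 0 0 0 0 0.02")

```text
time_s: 10.3
eef_pos: [469.9, -198.1, 38.7]
ee_rot: [2.544, 1.843, 0.002]
force: [0.3, 0.5, -0.2]
finger_gap: 26.6
finger_force: 59.2
```

Request:
arm_command(deltas="0 0 0 0 0 0 0.045;0 0 0 0 0 0 0.045;0 0 0 0 0 0 0.045;0 0 0 0 0 0 0.045;0 0 0 0 0 0 0.045")

```text
time_s: 10.8
eef_pos: [470.0, -198.1, 38.8]
ee_rot: [2.543, 1.843, 0.002]
force: [0.6, 0.1, -0.0]
finger_gap: 44.9
finger_force: 0.0
```

Run:
```python
from h import *
go(494,254.5,170,71.7);p,M,s=pose();print(p)
im=np.ascontiguousarray(optics.grab_frame("wrist")[:,:,::-1])
cv2.imwrite("pics/w6.png",cv2.resize(im[180:380,180:400],None,fx=2.5,fy=2.5))
```

```text
t 10.8 q [-0.53  0.06 -0.28  1.24  0.    1.36] rot [ 0.07 -0.06  0.17] shift now-frame [ 437.8 -117.9 -130.9] target-frame [ 437.3 -119.3 -131.2]
[ 469.96978493 -198.12418217   38.75006809]
```

View pics/w6.png

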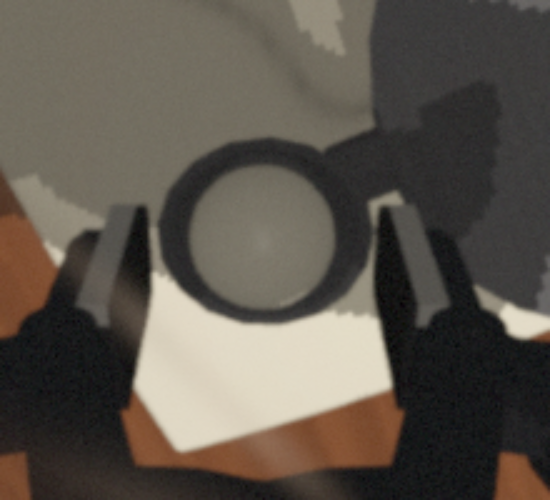

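The ball is seated in the near cup: ball at crop (262,237), rim centre at (266,231). Next I'll fetch the second ball.

Request:
arm_command(deltas="0 0 0 0 0 -0.01 0.045;0 0 0 0 0 -0.03 0.045;0 0 0 0 0 -0.04 0.05;0 0 0 0 0 -0.03 0.06;0 0 0 0.02 -0.0055 -0.02 0.06")

```text
time_s: 11.35
eef_pos: [472.0, -179.6, 172.7]
ee_rot: [2.541, 1.837, 0.005]
force: [0.1, 0.3, 0.8]
finger_gap: 60.2
finger_force: 0.0
```

Request:
arm_command(deltas="0 0 0 0.039 -0.0106 0 0.06;0 0 0 0.039 -0.0106 0 0.06;0 0 0 0.039 -0.0106 0 0.06;0 0 0 0.039 -0.0106 0 0.06;0 0 0 0.039 -0.0106 0 0.06")

```text
time_s: 11.85
eef_pos: [481.2, 25.8, 170.0]
ee_rot: [2.543, 1.842, 0.004]
force: [0.3, 0.5, 1.2]
finger_gap: 60.3
finger_force: 0.0
```

Request:
arm_command(deltas="0 0 0 0.039 -0.0106 0 0.06;0 0 0 0.039 -0.0106 0 0.06;0 0 0 0.039 -0.0106 0 0.06;0 0 0 0.039 -0.0106 0 0.06;0 0 0 0.039 -0.0106 0 0.06")

```text
time_s: 12.35
eef_pos: [491.5, 227.9, 170.1]
ee_rot: [2.543, 1.843, 0.004]
force: [0.0, 0.4, 0.6]
finger_gap: 59.9
finger_force: 0.0
```

Request:
arm_command(deltas="0 0 0 0.028 -0.0078 0.03 0.06;0 0 0 0 0 0.04 0.06;0 0 0 0 0 0.03 0.06;0 0 0 0 0 0 0.06;0 0 0 0 0 0 0.06")

```text
time_s: 12.85
eef_pos: [492.6, 255.1, 69.5]
ee_rot: [2.544, 1.844, 0.001]
force: [1.0, 0.9, 1.3]
finger_gap: 60.1
finger_force: 0.0
```

Request:
arm_command(deltas="0 0 0 0 0 0 0.06;0 0 0 0 0 0 0.06;0 0 0 0 0 0 0.06;0 0 0 0 0 0 0.06;0 0 0 0 0 0 0.06")

```text
time_s: 13.35
eef_pos: [493.2, 255.2, 69.6]
ee_rot: [2.543, 1.843, 0.004]
force: [-0.3, 0.4, -0.5]
finger_gap: 60.2
finger_force: 0.0
```

Run:
```python
from h import *
go(494,254.5,13.5,71.7);p,M,s=pose();print(p)
im=optics.grab_frame("wrist")
u=wpix([494,254.5,24],p,M);print(u)
g=cv2.cvtColor(im,cv2.COLOR_RGB2GRAY);c=cv2.HoughCircles(cv2.GaussianBlur(g,(3,3),0),cv2.HOUGH_GRADIENT,1.2,30,param1=80,param2=22,minRadius=14,maxRadius=34);print(c)
p0=np.array([469.97,-198.12,38.75]);M0=R.from_rotvec([2.543,1.843,.002]).as_matrix()
for uv in((286.4,272.4),(284.8,274.8)):print("cup",watz(*uv,36,p0,M0))
```

```text
t 13.35 q [ 0.36  0.15 -0.11  1.3   0.    2.24] rot [ 0.11 -0.09  0.15] shift now-frame [-0.6  0.9 56.1] target-frame [-0.5  1.  56.1]
[493.2015853  255.24995986  69.63624205]
(np.float64(286.92679257964335), np.float64(239.88851038405016))
[[[420.6       64.200005  22.400002]
  [285.       339.        30.68    ]
  [519.       286.2       26.48    ]
  [359.40002  295.80002   15.8     ]]]
cup [ 470.36478095 -198.00097492   36.        ]
cup [ 469.13925308 -199.10819777   36.        ]
```

Request:
arm_command(deltas="0 0 0 -0.0005 0.001 0.025 0.06;0 0 0 0 0 0.02 0.06;0 0 0 0 0 0.01 0.06;0 0 0 0 0 0 0.06;0 0 0 0 0 0 0.06")

```text
time_s: 13.9
eef_pos: [493.9, 254.6, 14.4]
ee_rot: [2.543, 1.843, 0.003]
force: [-0.1, -0.9, 0.9]
finger_gap: 60.1
finger_force: 0.0
```

Request:
arm_command(deltas="0 0 0 0 0 0 0.06;0 0 0 0 0 0 0.06;0 0 0 0 0 0 0.06;0 0 0 0 0 0 0.06;0 0 0 0 0 0 0.06")

```text
time_s: 14.4
eef_pos: [493.9, 254.5, 14.3]
ee_rot: [2.543, 1.843, 0.003]
force: [-0.1, -0.1, 0.2]
finger_gap: 60.0
finger_force: 0.0
```

Request:
arm_command(deltas="0 0 0 0 0 0 0.02;0 0 0 0 0 0 0.02;0 0 0 0 0 0 0.02;0 0 0 0 0 0 0.02;0 0 0 0 0 0 0.02")

```text
time_s: 14.9
eef_pos: [493.8, 254.5, 14.2]
ee_rot: [2.544, 1.843, 0.003]
force: [-0.7, -0.1, 2.0]
finger_gap: 27.0
finger_force: 58.9
```

Request:
arm_command(deltas="0 0 0 0 0 -0.01 0.02;0 0 0 0 0 -0.03 0.02;0 0 0 0 0 -0.04 0.02;0 0 0 0 0 -0.04 0.02;0 0 0 0 0 -0.04 0.02")

```text
time_s: 15.4
eef_pos: [493.2, 254.3, 176.0]
ee_rot: [2.543, 1.843, 0.003]
force: [0.1, -0.2, 0.4]
finger_gap: 26.8
finger_force: 59.1
```

Request:
arm_command(deltas="0 0 0 -0.0148 0.0123 0 0.02;0 0 0 -0.0296 0.0247 0 0.02;0 0 0 -0.0296 0.0247 0 0.02;0 0 0 -0.0296 0.0247 0 0.02;0 0 0 -0.0296 0.0247 0 0.02")

```text
time_s: 15.9
eef_pos: [558.1, 91.9, 174.7]
ee_rot: [2.543, 1.844, 0.004]
force: [0.4, -0.5, -0.9]
finger_gap: 27.0
finger_force: 59.1
```

Request:
arm_command(deltas="0 0 0 -0.0296 0.0247 0 0.02;0 0 0 -0.0296 0.0247 0 0.02;0 0 0 -0.0296 0.0247 0 0.02;0 0 0 -0.0296 0.0247 0 0.02;0 0 0 -0.0296 0.0247 0 0.02")

```text
time_s: 16.4
eef_pos: [629.3, -87.4, 174.6]
ee_rot: [2.543, 1.843, 0.003]
force: [0.0, 0.4, -0.4]
finger_gap: 26.9
finger_force: 59.1
```

Request:
arm_command(deltas="0 0 0 -0.0296 0.0247 0 0.02;0 0 0 -0.0296 0.0247 0 0.02;0 0 0 -0.0148 0.0123 0 0.02;0 0 0 0 0 0 0.02;0 0 0 0 0 0 0.02")

```text
time_s: 16.9
eef_pos: [664.3, -175.4, 174.0]
ee_rot: [-2.544, -1.842, -0.003]
force: [0.2, 0.0, 0.4]
finger_gap: 26.7
finger_force: 59.2
```

Request:
arm_command(deltas="0 0 0 0 0 0 0.02;0 0 0 0 0 0 0.02;0 0 0 0 0 0 0.02;0 0 0 0 0 0 0.02;0 0 0 0 0 0 0.02")

```text
time_s: 17.4
eef_pos: [664.5, -174.9, 174.2]
ee_rot: [2.543, 1.844, 0.002]
force: [-0.2, -0.2, -1.0]
finger_gap: 26.7
finger_force: 59.2
```

Run:
```python
from h import *
go(664,-176,38.5,71.7);p,M,s=pose();print(p,s['finger_gap'])
im=optics.grab_frame("wrist")
for X in([664,-176,36],p+M@[0,0,-9.5]):print(wpix(X,p,M))
g=cv2.cvtColor(im,cv2.COLOR_RGB2GRAY);c=cv2.HoughCircles(cv2.GaussianBlur(g,(3,3),0),cv2.HOUGH_GRADIENT,1.2,30,param1=80,param2=20,minRadius=16,maxRadius=34);print(c)
cv2.imwrite("pics/x.png",im[:,:,::-1])
```

```text
t 17.4 q [-0.36  0.48  0.51  1.59  0.    1.53] rot [ 0.07 -0.06  0.2 ] shift now-frame [ -1.3  -0.3 135.7] target-frame [-1.200e+00 -1.000e-01  1.357e+02]
[ 664.48718044 -174.92330771  174.20174945] 26.707644634158417
(np.float64(284.84829080087235), np.float64(198.82155465365796))
(np.float64(285.8393219016603), np.float64(285.37565807420197))
[[[285.       201.00002   25.119999]
  [283.80002  287.40002   31.84    ]
  [125.4      269.40002   19.84    ]
  [195.00002  280.2       33.28    ]
  [390.6      330.6       23.68    ]
  [192.6      243.00002   16.42    ]]]
```

Request:
arm_command(deltas="0 0 0 -0.0025 0 0.03 0.02;0 0 0 0 0 0.04 0.02;0 0 0 0 0 0.035 0.02;0 0 0 0 0 0.02 0.02;0 0 0 0 0 0 0.02")

```text
time_s: 17.95
eef_pos: [660.3, -176.4, 43.6]
ee_rot: [-2.538, -1.839, 0.006]
force: [0.1, -1.5, -1.3]
finger_gap: 26.8
finger_force: 59.2
```

Request:
arm_command(deltas="0 0 0 0 0 0 0.02;0 0 0 0 0 0 0.02;0 0 0 0 0 0 0.02;0 0 0 0 0 0 0.02;0 0 0 0 0 0 0.02")

```text
time_s: 18.45
eef_pos: [664.6, -177.9, 50.2]
ee_rot: [2.542, 1.842, 0.004]
force: [-0.4, -0.1, -0.2]
finger_gap: 26.9
finger_force: 59.2
```

Run:
```python
from h import *
go(664,-177.5,38.5,71.7);p,M,s=pose();print(p)
im=optics.grab_frame("wrist");print(wpix([664,-177.5,36],p,M))
g=cv2.cvtColor(im,cv2.COLOR_RGB2GRAY);c=cv2.HoughCircles(cv2.GaussianBlur(g,(3,3),0),cv2.HOUGH_GRADIENT,1.2,10,param1=80,param2=20,minRadius=24,maxRadius=48);print(c)
```

```text
t 18.45 q [-0.36  0.5   0.29  1.35  0.    1.53] rot [ 0.18 -0.06  0.17] shift now-frame [ 0.2 -0.7 11.7] target-frame [ 0.2 -0.7 11.7]
[ 664.59675017 -177.93819629   50.24712063]
(np.float64(284.30210916825916), np.float64(262.0025672124101))
[[[286.2      271.80002   47.28    ]
  [285.       283.80002   29.76    ]
  [ 70.200005 279.        44.64    ]
  [ 37.800003 365.40002   47.28    ]
  [283.80002  295.80002   39.36    ]
  [ 48.600002 354.6       32.28    ]
  [281.40002  259.80002   35.28    ]
  [ 63.000004 353.40002   27.12    ]
  [286.2      329.40002   42.      ]
  [147.       379.80002   38.04    ]
  [193.8      273.        32.28    ]
  [ 73.8      336.6       25.44    ]
  [144.6      318.6       25.08    ]]]
```

Request:
arm_command(deltas="0 0 0 0 -0.0005 0.005 0.02;0 0 0 0 0 0.0055 0.02;0 0 0 0 0 0 0.02;0 0 0 0 0 0 0.02;0 0 0 0 0 0 0.02")

```text
time_s: 19.0
eef_pos: [663.0, -177.4, 38.1]
ee_rot: [-2.543, -1.843, -0.001]
force: [0.1, 0.4, -0.4]
finger_gap: 26.8
finger_force: 59.2
```

Request:
arm_command(deltas="0 0 0 0 0 0 0.02;0 0 0 0 0 0 0.02;0 0 0 0 0 0 0.02;0 0 0 0 0 0 0.02;0 0 0 0 0 0 0.02")

```text
time_s: 19.5
eef_pos: [663.5, -177.5, 38.5]
ee_rot: [2.543, 1.843, 0.002]
force: [0.6, -0.0, 0.3]
finger_gap: 26.9
finger_force: 59.2
```

Run:
```python
from h import *
go(664,-177.5,38.5,71.7);p,M,s=pose();print(p)
```

```text
t 19.5 q [-0.36  0.51  0.27  1.33  0.    1.53] rot [ 0.07 -0.06  0.17] shift now-frame [0.2 0.5 0. ] target-frame [0.2 0.5 0. ]
[ 663.46450487 -177.54663818   38.54099475]
```

Request:
arm_command(deltas="0 0 0 0 0 0 0.045;0 0 0 0 0 0 0.045;0 0 0 0 0 0 0.045;0 0 0 0 0 0 0.045;0 0 0 0 0 0 0.045")

```text
time_s: 20.0
eef_pos: [663.5, -177.6, 38.5]
ee_rot: [2.544, 1.843, 0.002]
force: [0.3, 0.2, 1.0]
finger_gap: 44.9
finger_force: 0.0
```

Request:
arm_command(deltas="0 0 0 0 0 -0.01 0.045;0 0 0 0 0 -0.03 0.045;0 0 0 0 0 -0.04 0.045;0 0 0 0 0 -0.04 0.045;0 0 0 0 0 -0.04 0.045")

```text
time_s: 20.5
eef_pos: [663.1, -177.6, 201.1]
ee_rot: [2.543, 1.843, 0.003]
force: [0.5, -1.1, -0.6]
finger_gap: 45.1
finger_force: 0.0
```

Request:
arm_command(deltas="0 0 -8.3 0 0 0 0.045;0 0 -8.3 0 0 0 0.045;0 0 -8.3 0 0 0 0.045;0 0 0 0 0 0 0.045;0 0 0 0 0 0 0.045")

```text
time_s: 21.0
eef_pos: [663.3, -177.6, 199.1]
ee_rot: [2.089, 2.345, 0.003]
force: [-0.2, -0.1, -0.6]
finger_gap: 44.8
finger_force: 0.0
```

Request:
arm_command(deltas="0 0 0 0 0 0 0.045;0 0 0 0 0 0 0.045;0 0 0 0 0 0 0.045;0 0 0 0 0 0 0.045;0 0 0 0 0 0 0.045")

```text
time_s: 21.5
eef_pos: [663.2, -177.6, 198.4]
ee_rot: [2.086, 2.348, 0.002]
force: [-1.0, 0.6, 0.0]
finger_gap: 44.9
finger_force: 0.0
```

Run:
```python
from h import *
go(567,-187.2,200,96.6);p,M,s=pose();print(p)
w=optics.grab_frame("wrist")[:,:,::-1];t=optics.grab_frame("top")[:,:,::-1];sd=optics.grab_frame("side")[:,:,::-1]
c=np.zeros((600,800,3),np.uint8);c[:420,:560]=w
c[:280,560:]=cv2.resize(t[150:290,300:420],(240,280));c[280:520,560:]=cv2.resize(sd[130:250,260:380],(240,240))
cv2.imwrite("pics/w7.png",c)
```

```text
t 21.5 q [-0.36  0.49  0.56  1.64  0.    1.09] rot [ 0.08 -0.03  0.15] shift now-frame [  1.8 -96.7  -1.7] target-frame [  1.5 -96.7  -1.6]
[ 663.19830991 -177.61419657  198.44655032]
```

View pics/w7.png

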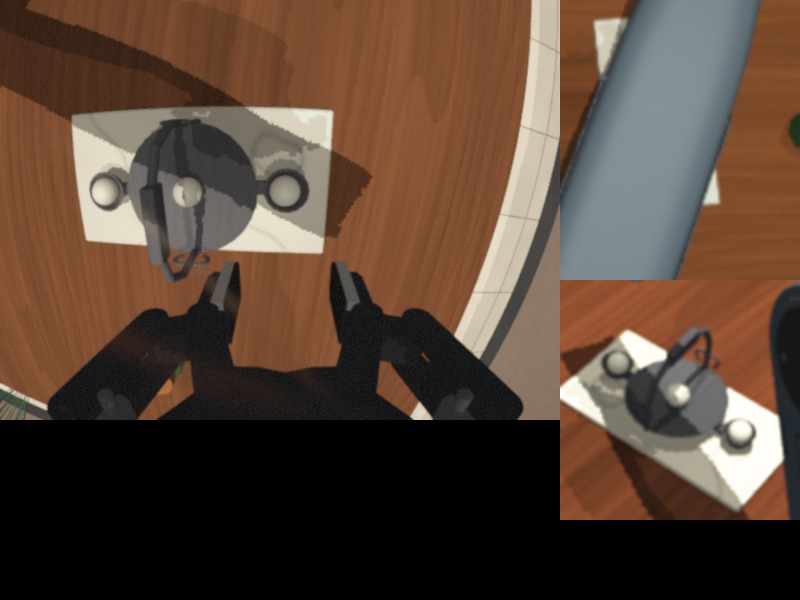

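Both cups hold their balls, at (107,190) and (287,190). The loose ball is at (187,191), under the arch. I'll measure the dish axis from these.

Run:
```python
from h import *
np.set_printoptions(precision=1,suppress=True)
p,M,s=pose();im=cv2.imread("pics/w7.png")[:420,:560]
g=cv2.cvtColor(im,cv2.COLOR_BGR2GRAY);r=[]
for x,y in((107,190),(287,190),(187,191)):
    c=cv2.HoughCircles(cv2.GaussianBlur(g[y-35:y+35,x-35:x+35],(3,3),0),cv2.HOUGH_GRADIENT,1,60,param1=60,param2=8,minRadius=12,maxRadius=20)
    print(c); c=c[0,0]; r.append(watz(x-35+c[0],y-35+c[1],36,p,M))
a,b,m=r;print(a,b,m,(a+b)/2,np.linalg.norm(b-a),np.degrees(np.arctan2(*(b-a)[1::-1])))
print(wpix([567,-187.2,138],p,M))
```

```text
[[[36.5 34.5 19.4]]]
[[[32.5 35.5 15.5]]]
[[[34.5 32.5 17.2]]]
[ 474.4 -196.6   36. ] [ 663.1 -177.6   36. ] [ 565.3 -186.5   36. ] [ 568.7 -187.1   36. ] 189.60386863011917 5.761960881164208
(np.float64(149.90352652877118), np.float64(226.9954873170833))
```

Request:
arm_command(deltas="0 0 0.45 0 0 0 0.045;0 0 0 0.0004 -0.03 0 0.045;0 0 0 0.0004 -0.04 0 0.045;0 0 0 0 -0.0272 0 0.045;0 0 0 0 0 0 0.045")

```text
time_s: 22.15
eef_pos: [563.1, -187.4, 198.2]
ee_rot: [-2.097, -2.337, 0.0]
force: [0.6, 0.8, 0.6]
finger_gap: 44.6
finger_force: 0.0
```

Request:
arm_command(deltas="0 0 0 0 0 0 0.045;0 0 0 0 0 0 0.045;0 0 0 0 0 0 0.045;0 0 0 0 0 0 0.045;0 0 0 0 0 0 0.045")

```text
time_s: 22.65
eef_pos: [567.1, -187.5, 198.3]
ee_rot: [2.095, 2.34, 0.002]
force: [-1.0, -0.8, -0.6]
finger_gap: 44.6
finger_force: 0.0
```

Run:
```python
from h import *
np.set_printoptions(precision=1,suppress=True)
go(566.5,-187.5,109,96.3);p,M,s=pose();print(p)
g=cv2.cvtColor(optics.grab_frame("wrist"),cv2.COLOR_RGB2GRAY)
for n,X in(("near",[469.8,-198.5,36]),("far",[664,-177.5,36]),("mar",[566.5,-187.5,37]),("bar-",[569.8,-217.3,138]),("bar+",[563.2,-157.7,138])):print(n,np.array(wpix(X,p,M)))
c=cv2.HoughCircles(cv2.GaussianBlur(g,(3,3),0),cv2.HOUGH_GRADIENT,1,40,param1=60,param2=16,minRadius=12,maxRadius=28);print(c)
cv2.imwrite("pics/w8.png",g)
u,v=map(int,wpix([566.5,-187.5,138],p,M))
for k in(v-25,v-10,v,v+10,v+25):print(k,u-30,g[k,u-30:u+30].tolist())
```

```text
t 22.65 q [-0.4  0.2  0.2  1.6  0.   1. ] rot [ 0.1 -0.   0. ] shift now-frame [-0.  -0.8 89.3] target-frame [ 0.  -0.6 89.3]
[ 567.1 -187.5  198.3]
near [187.  191.4]
far [381.6 192. ]
mar [284.1 190.9]
bar- [284.1 269.4]
bar+ [284.2 187.7]
[[[188.5 191.5  20.8]
  [380.5 190.5  21.8]
  [283.5 193.5  15.5]]]
205 254 [99, 101, 95, 77, 64, 61, 61, 64, 67, 65, 64, 61, 58, 61, 57, 63, 65, 62, 64, 69, 78, 85, 71, 48, 43, 43, 45, 46, 43, 47, 44, 48, 45, 39, 44, 48, 46, 48, 43, 43, 58, 58, 63, 62, 63, 61, 64, 62, 60, 62, 64, 65, 61, 59, 59, 62, 65, 59, 62, 56]
220 254 [110, 109, 109, 110, 114, 111, 110, 110, 111, 109, 107, 108, 108, 112, 114, 112, 113, 115, 112, 107, 101, 94, 66, 43, 47, 44, 43, 44, 45, 52, 45, 51, 58, 62, 57, 61, 62, 59, 60, 54, 59, 60, 65, 66, 65, 64, 62, 62, 64, 64, 64, 62, 62, 67, 62, 60, 59, 57, 60, 65]
230 254 [112, 112, 113, 114, 113, 112, 115, 112, 111, 110, 113, 111, 115, 113, 113, 116, 116, 113, 115, 114, 101, 97, 82, 65, 58, 60, 63, 66, 62, 62, 65, 65, 67, 64, 65, 62, 64, 64, 59, 52, 57, 67, 64, 65, 64, 65, 64, 65, 60, 65, 66, 64, 64, 62, 63, 63, 61, 66, 64, 64]
240 254 [114, 114, 112, 115, 116, 116, 113, 113, 113, 114, 113, 113, 113, 111, 116, 116, 115, 116, 119, 119, 117, 111, 88, 66, 59, 61, 58, 64, 63, 64, 62, 62, 69, 66, 63, 65, 61, 62, 60, 76, 104, 116, 118, 117, 117, 119, 121, 116, 114, 117, 115, 115, 118, 114, 108, 92, 75, 67, 65, 64]
255 254 [90, 89, 86, 89, 91, 88, 87, 90, 88, 88, 89, 88, 88, 82, 85, 84, 80, 85, 82, 85, 83, 82, 76, 62, 59, 63, 59, 64, 63, 61, 66, 64, 63, 62, 61, 59, 62, 61, 59, 63, 80, 86, 89, 88, 89, 87, 93, 92, 90, 96, 95, 90, 90, 86, 92, 89, 89, 92, 92, 91]
```

Request:
arm_command(deltas="0 0 0 0 0 0.025 0.045;0 0 0 0 0 0.03 0.045;0 0 0 0 0 0.02 0.045;0 0 0 0 0 0.01 0.045;0 0 0 0 0 0.003 0.045")

```text
time_s: 23.2
eef_pos: [565.9, -187.0, 108.8]
ee_rot: [-2.094, -2.339, -0.001]
force: [-0.4, 0.6, -0.5]
finger_gap: 44.8
finger_force: 0.0
```

Request:
arm_command(deltas="0 0 0 0 0 0 0.045;0 0 0 0 0 0 0.045;0 0 0 0 0 0 0.045;0 0 0 0 0 0 0.045;0 0 0 0 0 0 0.045")

```text
time_s: 23.7
eef_pos: [567.1, -187.7, 111.1]
ee_rot: [2.094, 2.339, 0.003]
force: [0.4, 1.9, -0.3]
finger_gap: 44.7
finger_force: 0.0
```

Request:
arm_command(deltas="0 0 0 0 0 0 0.045;0 0 0 0 0 0 0.045;0 0 0 0 0 0 0.045;0 0 0 0 0 0 0.045;0 0 0 0 0 0 0.04")

```text
time_s: 24.2
eef_pos: [566.6, -187.5, 110.3]
ee_rot: [2.095, 2.34, 0.002]
force: [-0.3, 0.7, 0.4]
finger_gap: 39.9
finger_force: 0.0
```

Run:
```python
from h import *
go(567,-187.8,109,96.3)
```

```text
t 24.2 q [-0.43  0.24  0.07  1.4   0.    1.03] rot [ 0.08 -0.03  0.01] shift now-frame [-0.4  0.3  1.3] target-frame [-0.4  0.3  1.3]
```

Pose is good, so I'll close slowly.

Request:
arm_command(deltas="0 0 0 0 0 0 0.032;0 0 0 0 0 0 0.024;0 0 0 0 0 0 0.019;0 0 0 0 0 0 0.017;0 0 0 0 0 0 0.016")

```text
time_s: 24.7
eef_pos: [566.7, -187.5, 110.4]
ee_rot: [2.095, 2.34, 0.002]
force: [0.0, 0.2, -0.6]
finger_gap: 15.9
finger_force: 0.0
```

Request:
arm_command(deltas="0 0 0 0 0 0 0.015;0 0 0 0 0 0 0.0145;0 0 0 0 0 0 0.014;0 0 0 0 0 0 0.0135;0 0 0 0 0 0 0.013")

```text
time_s: 25.2
eef_pos: [566.9, -187.5, 110.4]
ee_rot: [2.095, 2.34, 0.003]
force: [0.6, 0.3, 0.0]
finger_gap: 13.4
finger_force: 0.3
```

Request:
arm_command(deltas="0 0 0 0 0 0 0.0125;0 0 0 0 0 0 0.012;0 0 0 0 0 0 0.0115;0 0 0 0 0 0 0.011;0 0 0 0 0 0 0.0105")

```text
time_s: 25.7
eef_pos: [567.1, -187.4, 110.6]
ee_rot: [2.095, 2.34, 0.003]
force: [4.0, 1.5, -1.1]
finger_gap: 11.4
finger_force: 39.1
```

Request:
arm_command(deltas="0 0 0 0 0 0 0.009;0 0 0 0 0 0 0.007;0 0 0 0 0 0 0.005;0 0 0 0 0 0 0.002;0 0 0 0 0 0 0")

```text
time_s: 26.2
eef_pos: [567.0, -187.5, 110.6]
ee_rot: [2.095, 2.34, 0.003]
force: [3.6, 0.3, -0.3]
finger_gap: 10.9
finger_force: 58.6
```

Run:
```python
from h import *
np.set_printoptions(precision=1,suppress=True)
go(567,-187.8,109,96.3);p,M,s=pose()
g=cv2.cvtColor(optics.grab_frame("wrist"),cv2.COLOR_RGB2GRAY);cv2.imwrite("pics/w9.png",g)
for X in([469.8,-198.5,36],[664,-177.5,36],[566.5,-187.5,37]):print(np.array(wpix(X,p,M)))
print(cv2.HoughCircles(cv2.GaussianBlur(g[:260],(3,3),0),cv2.HOUGH_GRADIENT,1,40,param1=60,param2=16,minRadius=12,maxRadius=30))
```

```text
t 26.2 q [-0.4  0.2  0.1  1.4  0.   1. ] rot [ 0.1 -0.   0. ] shift now-frame [-0.3 -0.   1.6] target-frame [-0.3 -0.   1.6]
[155.6 222.7]
[413.3 223.3]
[284.2 223.5]
[[[412.5 223.5  19.9]
  [153.5 224.5  29.4]
  [282.5 226.5  21. ]]]
```

Request:
arm_command(deltas="0 0 0 0 0 -0.001 0;0 0 0 0 0 -0.002 0;0 0 0 0 0 -0.003 0;0 0 0 0 0 -0.004 0;0 0 0 0 0 -0.005 0")

```text
time_s: 26.75
eef_pos: [565.5, -187.2, 124.4]
ee_rot: [-2.094, -2.339, -0.0]
force: [0.3, -0.7, -6.1]
finger_gap: 10.7
finger_force: 58.4
```

Request:
arm_command(deltas="0 0 0 0 0 -0.006 0;0 0 0 0 0 -0.007 0;0 0 0 0 0 -0.008 0;0 0 0 0 0 -0.008 0;0 0 0 0 0 -0.008 0")

```text
time_s: 27.25
eef_pos: [566.8, -187.6, 163.5]
ee_rot: [2.095, 2.339, 0.003]
force: [0.2, -0.2, -7.6]
finger_gap: 11.1
finger_force: 58.4
```

Run:
```python
from h import *
np.set_printoptions(precision=1,suppress=True)
go(567,-187.8,209,96.3);p,M,s=pose();print(p,s['force'],s['moment'],s['finger_gap'])
g=cv2.cvtColor(optics.grab_frame("wrist"),cv2.COLOR_RGB2GRAY)
print(cv2.HoughCircles(cv2.GaussianBlur(g[:260],(3,3),0),cv2.HOUGH_GRADIENT,1,40,param1=60,param2=16,minRadius=12,maxRadius=30))
```

```text
t 27.25 q [-0.4  0.2  0.2  1.5  0.   1. ] rot [ 0.1 -0.   0. ] shift now-frame [ -0.2   0.3 -45.5] target-frame [ -0.2   0.2 -45.5]
[ 566.8 -187.6  163.5] [ 0.2 -0.2 -7.6] [0. 0. 0.] 11.06472358877802
[[[154.5 223.5  19.2]
  [407.5 219.5  29.3]
  [282.5 226.5  20.4]
  [171.5 183.5  28.2]]]
```

Request:
arm_command(deltas="0 0 0 0 0 -0.008 0;0 0 0 0 0 -0.008 0;0 0 0 0 0 -0.008 0;0 0 0 0 0 -0.006 0;0 0 0 0 0 -0.005 0")

```text
time_s: 27.8
eef_pos: [566.7, -187.6, 198.2]
ee_rot: [2.095, 2.339, 0.003]
force: [-0.0, 0.4, -6.3]
finger_gap: 10.9
finger_force: 58.5
```

Request:
arm_command(deltas="0 0 0 0 0 -0.004 0;0 0 0 0 0 -0.003 0;0 0 0 0 0 -0.002 0;0 0 0 0 0 -0.001 0;0 0 0 0 0 0 0")

```text
time_s: 28.3
eef_pos: [566.5, -187.5, 207.3]
ee_rot: [2.095, 2.34, 0.002]
force: [-0.6, 0.8, -6.9]
finger_gap: 10.9
finger_force: 58.5
```

Request:
arm_command(deltas="0 0 0 0 0 0 0;0 0 -0.5 0 0 0 0;0 0 -1 0 0 0 0;0 0 -1.5 0 0 0 0;0 0 -2 0 0 0 0")

```text
time_s: 28.8
eef_pos: [566.5, -187.5, 207.3]
ee_rot: [1.988, 2.432, 0.002]
force: [0.3, 0.2, -7.1]
finger_gap: 11.0
finger_force: 58.5
```

Request:
arm_command(deltas="0 0 -2.5 0 0 0 0;0 0 -2.5 0 0 0 0;0 0 -2.5 0 0 0 0;0 0 -2.5 0 0 0 0;0 0 -2.5 0 0 0 0")

```text
time_s: 29.3
eef_pos: [566.5, -187.5, 207.4]
ee_rot: [1.711, 2.634, 0.002]
force: [0.4, -0.0, -6.9]
finger_gap: 10.8
finger_force: 58.5
```

Run:
```python
from h import *
np.set_printoptions(precision=1,suppress=True)
go(564,-187,209,184.5);p,M,s=pose();print(p,s['force'],s['finger_gap'])
g=cv2.cvtColor(optics.grab_frame("wrist"),cv2.COLOR_RGB2GRAY)
print(cv2.HoughCircles(cv2.GaussianBlur(g[:260],(3,3),0),cv2.HOUGH_GRADIENT,1,40,param1=60,param2=16,minRadius=12,maxRadius=30))
```

```text
t 29.3 q [-0.4  0.2  0.3  1.6  0.   0.7] rot [  0.1   0.1 -70.5] shift now-frame [ 1.5 -2.1 -1.6] target-frame [ 2.5  0.7 -1.6]
[ 566.5 -187.5  207.4] [ 0.4 -0.  -6.9] 10.83938978147323
[[[413.5 220.5  23.9]
  [154.5 223.5  19.1]
  [377.5 186.5  19.1]
  [286.5 226.5  23.2]
  [195.5 154.5  16.3]]]
```

Request:
arm_command(deltas="0 0 -2.5 0 0 0 0;0 0 -2.5 0 0 0 0;0 0 -2.5 0 0 0 0;0 0 -2.5 0 0 0 0;0 0 -2.5 0 0 0 0")

```text
time_s: 29.85
eef_pos: [566.5, -187.5, 207.4]
ee_rot: [1.415, 2.804, 0.002]
force: [-0.6, 0.5, -6.2]
finger_gap: 10.9
finger_force: 58.5
```

Request:
arm_command(deltas="0 0 -2.5 0 0 0 0;0 0 -2.5 0 0 0 0;0 0 -2.5 0 0 0 0;0 0 -2.5 0 0 0 0;0 0 -2.5 0 0 0 0")

```text
time_s: 30.35
eef_pos: [566.5, -187.5, 207.4]
ee_rot: [1.102, 2.941, 0.002]
force: [-0.1, -0.0, -6.3]
finger_gap: 11.2
finger_force: 58.5
```

Request:
arm_command(deltas="0 0 -2.5 0 0 0 0;0 0 -2.5 0 0 0 0;0 0 -2.5 0 0 0 0;0 0 -2.5 0 0 0 0;0 0 -2.5 0 0 0 0")

```text
time_s: 30.85
eef_pos: [566.5, -187.5, 207.3]
ee_rot: [0.775, 3.043, 0.002]
force: [-0.9, 0.2, -6.3]
finger_gap: 10.7
finger_force: 58.5
```

Request:
arm_command(deltas="0 0 -2.5 0 0 0 0;0 0 -2.5 0 0 0 0;0 0 -2.5 0 0 0 0;0 0 -2.5 0 0 0 0;0 0 -2.5 0 0 0 0")

```text
time_s: 31.35
eef_pos: [566.5, -187.5, 207.3]
ee_rot: [0.439, 3.11, 0.001]
force: [-0.3, -0.5, -6.8]
finger_gap: 11.2
finger_force: 58.5
```

Request:
arm_command(deltas="0 0 -2.5 0 0 0 0;0 0 -2.5 0 0 0 0;0 0 -2.5 0 0 0 0;0 0 -2.5 0 0 0 0;0 0 -2.5 0 0 0 0")

```text
time_s: 31.85
eef_pos: [566.5, -187.5, 207.4]
ee_rot: [0.098, 3.139, 0.001]
force: [0.0, 0.6, -7.9]
finger_gap: 11.2
finger_force: 58.5
```

Request:
arm_command(deltas="0 0 -2.5 0 0 0 0;0 0 -2 0 0 0 0;0 0 -1.5 0 0 0 0;0 0 -1 0 0 0 0;0 0 -0.5 0 0 0 0")

```text
time_s: 32.35
eef_pos: [566.5, -187.5, 207.4]
ee_rot: [-0.105, 3.138, 0.001]
force: [-0.0, -1.1, -7.4]
finger_gap: 10.7
finger_force: 58.5
```

Request:
arm_command(deltas="0 0 0 0 0 0 0;0 0 0 0 0 0 0;0 0 0 0 0 0 0;0 0 0 0 0 0 0;0 0 0 0 0 0 0")

```text
time_s: 32.85
eef_pos: [566.5, -187.6, 207.4]
ee_rot: [-0.104, 3.138, 0.001]
force: [-0.3, 0.2, -5.7]
finger_gap: 11.0
finger_force: 58.5
```

Request:
arm_command(deltas="0 0 0 0 0 0 0;0 0 0 0 0 0 0;0 0 0 0 0 0 0;0 0 0 0 0 0 0;0 0 0 0 0 0 0")

```text
time_s: 33.35
eef_pos: [566.5, -187.5, 207.4]
ee_rot: [-0.105, 3.138, 0.001]
force: [-0.3, 0.1, -6.6]
finger_gap: 11.0
finger_force: 58.5
```

Run:
```python
from h import *
np.set_printoptions(precision=1,suppress=True)
go(564,-187,209,184.5);p,M,s=pose();print(p,s['force'],s['finger_gap'])
g=cv2.cvtColor(optics.grab_frame("wrist"),cv2.COLOR_RGB2GRAY)
print(cv2.HoughCircles(cv2.GaussianBlur(g[:260],(3,3),0),cv2.HOUGH_GRADIENT,1,40,param1=60,param2=16,minRadius=12,maxRadius=30))
```

```text
t 33.35 q [-0.4  0.2  0.3  1.6  0.  -0.5] rot [ 0.   0.1 -0.7] shift now-frame [ 2.5  0.7 -1.6] target-frame [ 2.5  0.7 -1.6]
[ 566.5 -187.5  207.4] [-0.3  0.1 -6.6] 10.994406372855783
[[[409.5 219.5  27.2]
  [ 54.5 146.5  27.1]
  [154.5 224.5  19.3]
  [284.5 226.5  21.6]]]
```

Square across the board, still and level, and all three balls are where they should be: cups at (154,224) and (410,220), loose ball at (284,226). I'm handing it in.

```bash
python3 -c "
from rig import arm
print(arm.close_job())"
```

```text
the job is handed in; nothing more can be done
None
```

Handed in at about 33 s: by my last readings a small ball is in each cup, and the centrepiece is held level and square across the board, about 97 mm above it, with the loose ball still centred; the judge's verdict was not shown.

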